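# Load a kit carton into the tilted gravity rail

### The job

Lay the loose black-and-white carton into the open upper part of the tilted roller rail and let it slide down behind the carton already parked there. It must face the same way as the parked one, black end downhill, and come to rest right up against it.

Things in the scene. Friction and masses are not known exactly. Their poses are not given: they have to be found in the camera images.
- loose_carton: Loose small carton lying on the bench, white with one black end: 137 mm long, 48 mm wide, 58 mm high as it lies, about 0.18 kg. Origin: centre of its underside. x runs along its length towards the black end, y across the 48 mm width (grasp here from above, near the middle of the length), z up.
- parked_carton: An identical carton already lying in the low end of the rail, against the orange stop, black end downhill. Same size, origin and axes as loose_carton. It is loose in the rail.
- loose_carton_black_end (a point): Centre of the black end face of loose_carton: 68 mm along x and 29 mm along z from its origin.
- rail_deck: Fixed rail tilted 22 deg, grey rollers: a carton let go on it slides down. Origin: on the roller tops, mid-width, at the orange stop's inner face at the low end; x along the deck DOWNHILL, y across, z square to the deck. Deck x = 0 to -370 mm, 58 mm wide inside. x = 0 to -165: clear tube, slotted top, 70 mm high inside, 75 outside. Cartons end centred near x = -69 and -206 mm.
- rail_load (a point): Where to lay a carton (its centre, +-20 mm along): on the roller tops mid-width, x = -280 mm in rail_deck, same axes. The rail is open above here, from x = -165 to -370 mm: side walls 12 mm high above the deck, then orange flares out to 24 mm height, 80 mm apart there. So keep fingers beside a carton 26 mm or more above the deck: grasp it with fingertips about 30 mm above its underside.

How it is judged:
At the end, for the whole second after the job is handed in: Loose carton flat on the rollers (within 12 mm of mid-width, 10 mm of the deck, 10 degrees lengthwise), black end downhill, centre within about 15 mm of x = -206 mm, against the parked carton, which is still within 15 mm of the stop; both at rest (x of loose_carton in the frame of rail_deck between -0.222 and -0.19 m and x of loose_carton_black_end in the frame of rail_deck above -0.155 m and y of loose_carton in the frame of rail_deck between -0.012 and 0.012 m and z of loose_carton in the frame of rail_deck between -0.01 and 0.01 m and angle between the x axis of loose_carton and the x axis of rail_deck, either way round below 0.175 rad and x of parked_carton in the frame of rail_deck above -0.085 m and linear speed of each of loose_carton, parked_carton below 0.02 m/s); the robot touches nothing.
It also fails if it takes over 32 s, if anything falls off the work surface, if the arm or the gripper's body presses on something with over 40 N, if the wrist force passes 120 N, or if a joint passes its speed limit or range.

### The arm

A 7-joint arm with a two-finger parallel gripper is mounted at the origin on a cart in front of the work surface, level with it; the furniture and walls round the work are solid. World frame = base frame: x ahead of the robot, y to its left, z up, the work surface at z = 0. Lengths are in m, angles in rad, forces in N, time in s.
With the tool pointing down it reaches from about 0.425 to 0.875 m from the base axis. Payload 8.4 kg.
Tool frame: the origin (TCP) lies at the very end of the fingers, on their centre line; the grasp point (between the pads) lies 19 mm behind it (tcp_to_grasp is the distance from the TCP to the grasp point, in m); z points along the fingers, y is the line along which they close (so a half turn about z gives the same grasp; the last joint's range is limited). The gripper opens to 85 mm and grips with 20 to 120 N. Pads are 22 mm wide; open, the fingers measure 114 mm over their backs; the gripper's body (76 mm by 85 mm) begins 54 mm behind the grasp point. The pads swing forward as they close: fully open they stand 13 mm farther back than shut.
Start: joints at [-1.366, 0.333, 0.04, 1.465, -0.013, 1.343, -0.059], TCP at [0.194, 0.62, 0.231] pointing down, gripper open.
Joint ranges: [-2.58, 2.58], [-0.38, 2.09], [-1.3, 1.39], [0.25, 2.4], [-1.5, 4.64], [0.08, 2.09], [-2.65, 2.65]. Speed limits (rad/s): [2.22, 2.22, 2.79, 2.79, 3.14, 3.14, 3.14].

### API

Orientations are given as a unit quaternion [w, x, y, z].
In Python, from station import state, camera, camera_params, close_job, recognise, regions_of, tcp_to_grasp gives the robot as it stands. The module is installed in compiled form; this text tells all that it offers.
- The arm moves only by the tool drive_tool, never from a script. Its argument "deltas" is one flat list of numbers, 7 for each row, row after row: the shift along the tool's x, y, z in m, then the turn, a rotation vector about the tool's x, y, z in degrees, then the opening in per cent of the stroke, from 0 (shut) to 100 (fully open). A call has 1 to 20 rows; each row shifts and turns the commanded pose from where the row before left it, along the tool's axes as they then stand; what a row does not reach is not made up. A row lasts 1/10 s, in which the tool goes at most 50 mm and 8.59 degrees, less where a joint would pass 70% of its speed; a pose out of reach is approached as far as the arm can. A call is refused whole if a number of a shift passes 0.05 or a number of a turn 8.59, either way. A call with a gripper value outside its range is refused whole. The fingers move at their own pace and stop on an object; "squeeze" is the grip in N (left out, the last holds). Time passes only in rows, so rows that do not move let the fingers close. It gives the time, the measured TCP pose, the force, the opening and the grip force at its end, in the units of the state.
- state(): the state, without advancing time (a new reading comes with each control period).
- camera(name): name is "scene" or "top" or "wrist"; returns (picture, depth): 400x640x3 uint8, red, green, blue; 400x640 float32, m along the optical axis (not along the pixel's ray), 0 where there is no reading.
- camera_params(name): a dict with "intrinsics" (3x3 intrinsics, pixels), "rvec" (rotation vector, rad) and "tvec" (3), from world to camera coordinates, as OpenCV has them. Camera axes: x right, y down, z forward; pixel columns grow to the right and rows downward; lengths in m; the calibration is good to about 2 mm. A picture is of the moment at which its call begins: read the wrist's pose just before it. camera_params takes no time and is no camera call; for the wrist camera it gives the pose at the moment of the call.
- close_job(): hands the job in; it is judged then, once.
Trained networks look in the newest picture that a camera, given by its name, has taken for a name from the list of things; names that differ only in an ending like _2 or _b are one class to them, and where a whole thing is asked for, a point or a joint stands for the part that bears it (a point fixed in the world has none). Each returns a list of dicts, best first, with "score" (0 to 1); they miss things now and then, are a little off and sometimes report something else, mostly with a low value. They report only what shows in the picture. A call takes as long as a camera call.
- recognise(camera, thing): "bbox" ([left, top, right, bottom] in pixels, round what is visible of it).
- regions_of(camera, thing): "mask" (400x640 bool, what is visible of it) and "bbox" ([left, top, right, bottom] in pixels, round what is visible of it).
The state is a dict: "time": time; "joint_pos": joint angles; "joint_velocities": joint speeds; "effort": joint torques, N m; "position": TCP position; "eef_rot": TCP orientation; "wrist_force": force on the tool from outside, world axes, zero at the start; "torque": the same for the moment, N m; "finger_gap": opening from 0.0 (shut) to 1.0 (fully open); "grasp_force": force on a finger pad.
Only numpy, scipy, OpenCV 4.12 (cv2) and the standard library are available. Lean on these libraries where they do the work, as an engineer would, in place of code of your own. Each camera call takes 0.05 s, during which the arm holds its last target. There are 200 camera calls.

## Working session

There is one attempt and no reset: what is moved stays moved. The work goes in short steps, Python scripts to look and compute and a tool call to move; the robot and the scene stay as the last step left them, time stands still between calls to the robot, and variables do not carry over. Pictures are saved under pics/ and viewed, at most 10 in all, crops included, and the job is handed in when it is done.

Besides the shell and the picture viewer there is one more tool, called after "Emit:" as a command line: name --argument value ..., lists and objects as JSON in quotes. drive_tool: Moves the arm, as the interface text tells. Its arguments: {"type":"object","properties":{"deltas":{"type":"array"},"squeeze":{"type":"number"}},"required":["deltas"]}

```bash
mkdir -p pics; cat > h.py <<'E'
import numpy as np, cv2
from station import *
from scipy.spatial.transform import Rotation as R
def cam(name):
    p=camera_params(name); img,d=camera(name); return img,d,p
def cloud(d,p,mask):
    K=np.array(p["intrinsics"]); v,u=np.nonzero(mask&(d>0)); z=d[v,u]
    c=np.stack([(u-K[0,2])*z/K[0,0],(v-K[1,2])*z/K[1,1],z],1)
    Rm=cv2.Rodrigues(np.array(p["rvec"],float))[0]
    return (c-np.array(p["tvec"]).ravel())@Rm,u,v
E
python3 - <<'E'
from h import *
s=state();print(s["time"],s["position"],s["eef_rot"],s["finger_gap"],s["wrist_force"],tcp_to_grasp)
for n in("scene","top"):
    img,d,p=cam(n);np.savez(f"{n}.npz",img=img,d=d,**p)
    im=img[:,:,::-1].copy()
    for t,c in(("loose_carton",(0,255,0)),("parked_carton",(0,0,255)),("rail_deck",(255,0,0))):
        for r in regions_of(n,t)[:3]:
            P,u,v=cloud(d,p,r["mask"])
            print(n,t,round(r["score"],2),np.round(r["bbox"]),len(P),np.round(np.median(P,0),3) if len(P) else "")
            b=[int(x) for x in r["bbox"]];cv2.rectangle(im,b[:2],b[2:],c,1)
            np.save(f"{n}_{t}_{len(P)}.npy",r["mask"])
    cv2.imwrite(f"pics/{n}0.png",im)
E
```

```text
0.0 [0.1943687  0.61978171 0.23043779] [-4.09181304e-05  1.51333262e-01  9.88482477e-01 -7.96501481e-04] 1.0047898750781714 [0.16757706 0.08486998 0.14912447] 0.0187
scene loose_carton 0.71 [206. 187. 250. 219.] 1051 [0.393 0.301 0.039]
scene parked_carton 0.74 [367. 209. 407. 256.] 596 [ 0.532 -0.217  0.093]
scene rail_deck 0.56 [313. 164. 409. 270.] 3612 [ 0.529 -0.133  0.103]
top loose_carton 0.73 [218. 207. 245. 249.] 791 [0.401 0.316 0.057]
top parked_carton 0.62 [372. 172. 417. 195.] 607 [ 0.531 -0.193  0.097]
top rail_deck 0.84 [298. 148. 423. 199.] 2712 [ 0.559 -0.038  0.115]
```

```bash
python3 - <<'E'
import cv2
a=cv2.imread("pics/scene0.png")[140:300,170:450];b=cv2.imread("pics/top0.png")[130:270,190:450]
cv2.imwrite("pics/s1.png",cv2.resize(a,None,fx=2.8,fy=2.8));cv2.imwrite("pics/t1.png",cv2.resize(b,None,fx=3,fy=3))
E
```

```text
(no output)
```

View pics/s1.png

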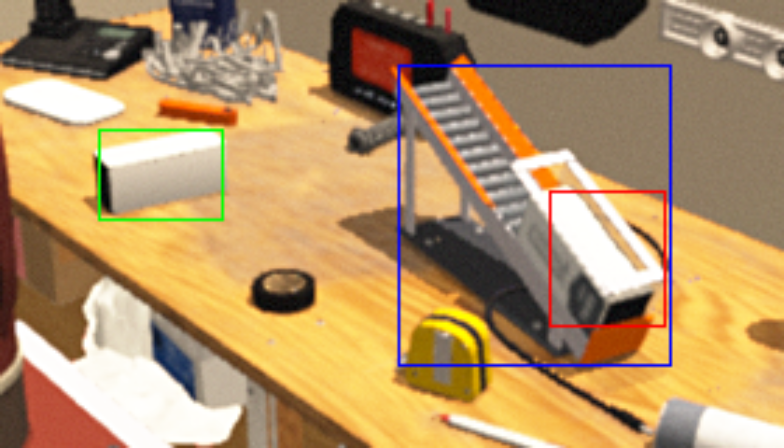

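View pics/t1.png

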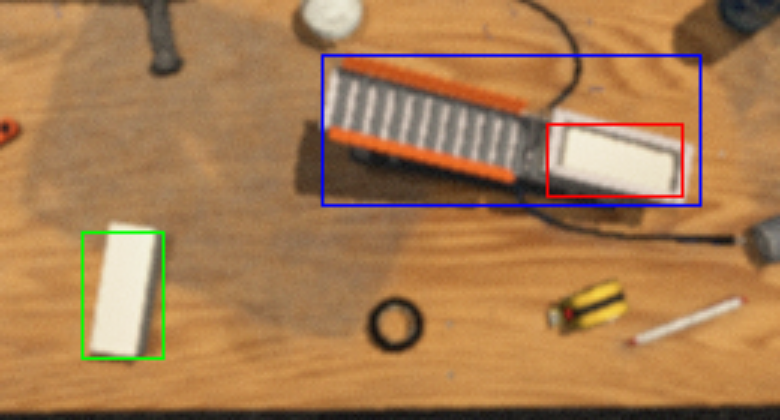

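The scene crop shows the loose carton standing on its 48 mm base, with its black end at left (105,183). The rail runs downhill to the lower right, with the stop at (615,340) and the parked carton in the tube. In the top crop the loose carton is at (125,290), and the open rollers span (330,100) to (515,150).

```bash
ls *.npy; cat > fit.py <<'E'
from h import *
def carton(img,d,p,win):
    P,u,v=cloud(d,p,np.ones(d.shape,bool)); c=img[v,u].astype(int)
    m=(np.abs(P[:,:2]-win).max(1)<0.12)
    T=P[m&(P[:,2]>.05)&(P[:,2]<.067)]
    r=cv2.minAreaRect((T[:,:2]*1000).astype(np.float32)); b=cv2.boxPoints(r)
    print("loose rect",np.round(r[0],1),np.round(r[1],1),round(r[2],1),"z",np.median(T[:,2]).round(4))
    D=P[m&(P[:,2]>.01)&(P[:,2]<.05)&(c.max(1)<60)]
    W=P[m&(P[:,2]>.01)&(P[:,2]<.05)&(c.min(1)>110)]
    print("dark",len(D),np.round(np.median(D,0),3) if len(D) else "", "white",len(W),np.round(np.median(W,0),3)if len(W) else "")
def rail(img,d,p):
    P,u,v=cloud(d,p,np.ones(d.shape,bool)); hsv=cv2.cvtColor(img,cv2.COLOR_RGB2HSV)[v,u].astype(int)
    m=(np.abs(P[:,0]-.55)<.15)&(P[:,1]>-.32)&(P[:,1]<.16)&(P[:,2]>.02)&(P[:,2]<.3)
    o=m&(hsv[:,0]<16)&(hsv[:,1]>170)&(hsv[:,2]>120)
    O=P[o]; F=O[(O[:,1]>-.06)]
    print("orange",len(O),"flare",len(F))
    r=cv2.minAreaRect((F[:,:2]*1000).astype(np.float32)); print("flare rect",np.round(r[0],1),np.round(r[1],1),round(r[2],1)); print(np.round(cv2.boxPoints(r),0).tolist())
    S=O[O[:,1]<-.2]; print("stop",len(S),np.round(S.min(0),3) if len(S) else "",np.round(S.max(0),3) if len(S) else "")
    return P,hsv,m,O
if __name__=="__main__":
    for n in("scene","top"):
        z=np.load(n+".npz"); print(n); carton(z["img"],z["d"],z,np.array([.40,.31])); rail(z["img"],z["d"],z)
        Rm=cv2.Rodrigues(z["rvec"])[0]; print("cam pos",(-Rm.T@z["tvec"].ravel()).round(2))
E
python3 fit.py
```

```text
scene_loose_carton_1051.npy
scene_parked_carton_596.npy
scene_rail_deck_3612.npy
top_loose_carton_791.npy
top_parked_carton_607.npy
top_rail_deck_2712.npy
scene
loose rect [402.  320.1] [ 61.5 138.4] 80.5 z 0.0581
dark 43 [0.335 0.327 0.031] white 508 [0.398 0.297 0.03 ]
orange 395 flare 200
flare rect [570.2  11.7] [158.6  90.6] 79.8
[[512.0, -58.0], [601.0, -74.0], [629.0, 82.0], [540.0, 98.0]]
stop 154 [ 0.484 -0.262  0.02 ] [ 0.551 -0.241  0.045]
cam pos [-0.32 -0.96  0.64]
top
loose rect [400.9 321.8] [ 49.1 135.7] 81.4 z 0.0579
dark 0  white 30 [0.409 0.297 0.044]
orange 521 flare 428
flare rect [568.5  10.3] [159.4  85.8] 78.8
[[511.0, -60.0], [595.0, -76.0], [626.0, 80.0], [542.0, 97.0]]
stop 0  
cam pos [0.39 0.04 1.25]
```

```bash
cat > railfit.py <<'E'
from fit import *
t=np.radians(22)
def axes(az): 
    a=np.radians(az);x=np.array([np.cos(a)*np.cos(t),np.sin(a)*np.cos(t),-np.sin(t)]);y=np.array([-np.sin(a),np.cos(a),0]);return np.stack([x,y,np.cross(x,y)])
if __name__=="__main__":
  for n in("top","scene"):
    z=np.load(n+".npz");P,hsv,m,O=rail(z["img"],z["d"],z)
    F=O[O[:,1]>-.1]
    # split flares, line fit each
    for az in(-101,):
        A=axes(az);q=F@A.T;mid=(q[:,1].min()+q[:,1].max())/2
        for s in(-1,1):
            g=q[(q[:,1]-mid)*s>0];k=np.polyfit(g[:,0],g[:,1],1);h=np.polyfit(g[:,0],g[:,2],1)
            print(n,"side",s,len(g),"x",np.percentile(g[:,0],[0,2,98,100]).round(4),"slope y deg",np.degrees(k[0]).round(2),"slope z",np.degrees(h[0]).round(2),"y",np.percentile(g[:,1],[1,50,99]).round(4),"z",np.percentile(g[:,2],[1,50,99]).round(4))
        q=P[m]@A.T;hs=hsv[m]
        r=(np.abs(q[:,1]-mid)<.02)
        for lo in np.arange(F@A[0]@[1]*0 if 0 else (F@A[0]).min()-.03,(F@A[0]).min()+.42,.03):
            w=q[r&(q[:,0]>=lo)&(q[:,0]<lo+.03)]
            if len(w)>5: print("  x %.3f n %d z %s"%(lo,len(w),np.percentile(w[:,2],[5,50,90,98]).round(4)))
        S=O[O[:,1]<-.2]
        if len(S): s=S@A.T;print("stop",np.percentile(s,[1,50,99],axis=0).round(4))
        print("mid",mid)
E
python3 railfit.py
```

```text
orange 521 flare 428
flare rect [568.5  10.3] [159.4  85.8] 78.8
[[511.0, -60.0], [595.0, -76.0], [626.0, 80.0], [542.0, 97.0]]
stop 0  
top side -1 205 x [-0.2483 -0.2442 -0.0545 -0.05  ] slope y deg -0.45 slope z 0.55 y [0.5131 0.5186 0.5249] z [0.0343 0.0884 0.095 ]
top side 1 314 x [-0.2486 -0.2434 -0.0549 -0.0509] slope y deg -0.4 slope z 0.08 y [0.5847 0.5918 0.5982] z [0.0782 0.0863 0.0947]
  x -0.249 n 142 z [0.0533 0.0601 0.0686 0.0707]
  x -0.219 n 117 z [0.0539 0.0657 0.0696 0.0708]
  x -0.189 n 132 z [0.0533 0.0612 0.0679 0.0709]
  x -0.159 n 112 z [0.0537 0.0662 0.0688 0.0706]
  x -0.129 n 121 z [0.0537 0.0632 0.0686 0.0703]
  x -0.099 n 112 z [0.0543 0.066  0.0693 0.0715]
  x -0.069 n 128 z [0.0547 0.0655 0.1437 0.1461]
  x -0.039 n 213 z [0.0554 0.0746 0.1412 0.1442]
  x -0.009 n 114 z [0.123  0.1264 0.1288 0.1298]
  x 0.021 n 110 z [0.1228 0.1265 0.1291 0.1303]
  x 0.051 n 109 z [0.1231 0.1259 0.1283 0.1292]
  x 0.081 n 113 z [0.1235 0.1263 0.1302 0.1442]
  x 0.111 n 63 z [0.1227 0.1389 0.1442 0.1449]
mid 0.5560232496942703
orange 395 flare 200
flare rect [570.2  11.7
[... 431 characters left out ...]
74 0.0674 0.0712 0.0719]
  x -0.219 n 95 z [0.0569 0.0668 0.0709 0.0726]
  x -0.189 n 78 z [0.0577 0.0663 0.0701 0.0721]
  x -0.159 n 94 z [0.0575 0.0669 0.0708 0.0726]
  x -0.129 n 96 z [0.0563 0.0662 0.0706 0.0719]
  x -0.099 n 59 z [0.0571 0.0669 0.0707 0.0724]
  x -0.069 n 21 z [0.0635 0.1425 0.1451 0.1456]
  x -0.039 n 50 z [0.1256 0.144  0.1466 0.1476]
  x -0.009 n 96 z [0.1256 0.1278 0.1299 0.1444]
  x 0.021 n 107 z [0.1254 0.1276 0.1302 0.1313]
  x 0.051 n 109 z [0.125  0.1279 0.1303 0.1333]
  x 0.081 n 69 z [0.1247 0.128  0.1301 0.1432]
  x 0.111 n 308 z [0.0788 0.1135 0.1449 0.1469]
stop [[0.1218 0.5238 0.0728]
 [0.1265 0.5538 0.0885]
 [0.1296 0.5865 0.0998]]
mid 0.5576724434758686
```

Emit:
drive_tool --deltas '[-0.0287, -0.0223, 0, 0, 0, 0, 100, -0.0287, -0.0223, 0, 0, 0, 0, 100, -0.0287, -0.0223, 0, 0, 0, 0, 100, -0.0287, -0.0223, 0, 0, 0, 0, 100, -0.0287, -0.0223, 0, 0, 0, 0, 100, -0.0287, -0.0223, 0, 0, 0, 0, 100, -0.0287, -0.0223, 0, 0, 0, 0, 100, -0.0287, -0.0223, 0, 0, 0, 0, 100, -0.0287, -0.0223, 0, 0, 0, 0, 100, -0.0287, -0.0223, 0, 0, 0, 0, 100, 0, 0, 0, 0, 0, 8.55, 100, 0, 0, 0, 0, 0, 8.55, 100, 0, 0, 0, 0, 0, 8.55, 100, 0, 0, 0, 0, 0, 8.55, 100, 0, 0, 0, 0, 0, 8.55, 100, 0, 0, 0, 0, 0, 8.55, 100, 0, 0, 0, 0, 0, 8.55, 100, 0, 0, 0, 0, 0, 8.55, 100, 0, 0, 0, 0, 0, 8.55, 100, 0, 0, 0, 0, 0, 8.55, 100]'

```text
time: 2.4
position: [0.4016, 0.3215, 0.2314]
eef_rot: [-0.0, 0.784, 0.621, 0.0]
wrist_force: [0.6, -0.0, -0.1]
finger_gap: 0.999
grasp_force: 0.0
```

Emit:
drive_tool --deltas '[0, 0, 0, 0, 0, 8.55, 100, 0, 0, 0, 0, 0, 8.55, 100, 0, 0, 0, 0, 0, 8.55, 100, 0, 0, 0, 0, 0, 8.55, 100, 0, 0, 0, 0, 0, 8.55, 100, 0, 0, 0, 0, 0, 8.55, 100, 0, 0, 0, 0, 0, 8.55, 100, 0, 0, 0, 0, 0, 8.55, 100, 0, 0, 0, 0, 0, 8.55, 100, 0, 0, 0, 0, 0, 8.55, 100, 0, 0, 0, 0, 0, 0, 100]'

```text
time: 3.5
position: [0.4016, 0.3215, 0.2314]
eef_rot: [-0.0, 0.997, -0.075, 0.0]
wrist_force: [0.4, 0.0, 0.3]
finger_gap: 1.0
grasp_force: 0.0
```

```bash
cat > plan.py <<'E'
from h import *
def pose():
    s=state();q=s["eef_rot"];return np.array(s["position"]),R.from_quat([q[1],q[2],q[3],q[0]]),s
def rel(pt,Rt):
    p,Rc,s=pose(); print("shift tool",(Rc.inv().apply(pt-p)*1000).round(1),"turn deg",np.degrees((Rc.inv()*Rt).as_rotvec()).round(2))
def down(azx,A=None):
    a=np.radians(azx);x=np.array([np.cos(a),np.sin(a),0]);z=np.array([0,0,-1.]);return R.from_matrix(np.stack([x,np.cross(z,x),z],1))
E
python3 - <<'E'
from plan import *
from fit import carton
p,Rc,s=pose();print(s["time"],p.round(4),s["joint_pos"].round(2) if hasattr(s["joint_pos"],'round') else s["joint_pos"])
print(Rc.as_matrix().round(3))
img,d,pp=cam("wrist");cv2.imwrite("pics/w1.png",img[:,:,::-1])
carton(img,d,pp,np.array([.4,.32]))
rel(np.array([.401,.3215,.028]),down(-8.6))
E
```

```text
3.5 [0.4016 0.3215 0.2314] [-1.08  0.05  0.34  1.81 -0.02  1.29 -2.46]
[[ 0.989 -0.149  0.   ]
 [-0.149 -0.989  0.   ]
 [ 0.    -0.    -1.   ]]
loose rect [399.9 321.4] [ 48.5 136.1] 81.3 z 0.059
dark 0  white 0 
shift tool [-6.000e-01  2.000e-01  2.034e+02] turn deg [-0.01 -0.    0.38]
```

View pics/w1.png

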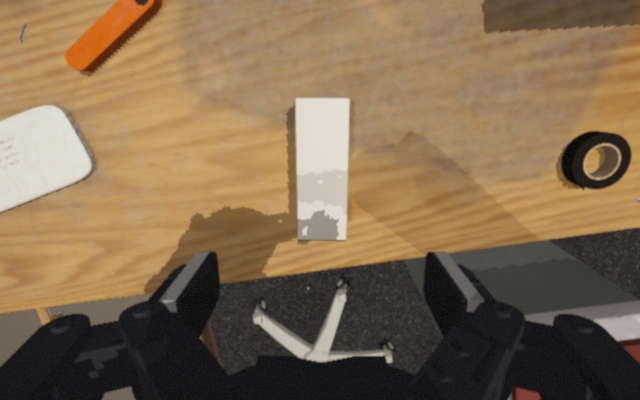

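The wrist picture shows the loose carton upright at (323,170), lined up with the fingers, and the fit agrees with the top view to 1 mm. I'll descend and grip.

Emit:
drive_tool --deltas '[-0.0015, 0, 0.03, 0, 0, 0, 100, 0, 0, 0.03, 0, 0, 0, 100, 0, 0, 0.03, 0, 0, 0, 100, 0, 0, 0.03, 0, 0, 0, 100, 0, 0, 0.03, 0, 0, 0, 100, 0, 0, 0.025, 0, 0, 0, 100, 0, 0, 0.018, 0, 0, 0, 100, 0, 0, 0.01, 0, 0, 0, 100, 0, 0, 0, 0, 0, 0, 100, 0, 0, 0, 0, 0, 0, 30, 0, 0, 0, 0, 0, 0, 30, 0, 0, 0, 0, 0, 0, 30, 0, 0, 0, 0, 0, 0, 30, 0, 0, 0, 0, 0, 0, 30, 0, 0, 0, 0, 0, 0, 30, 0, 0, 0, 0, 0, 0, 30]' --squeeze 40

```text
time: 5.15
position: [0.4007, 0.3225, 0.0294]
eef_rot: [-0.001, 0.997, -0.073, 0.001]
wrist_force: [-0.5, -0.3, 6.9]
finger_gap: 0.554
grasp_force: 42.3
```

```bash
cat >> plan.py <<'E'
from railfit import axes
W=np.array([-0.1585,.556,.0702])@axes(-101)   # rail_load, world
A=axes(-101.6)
RT=R.from_matrix(np.stack([-A[0],A[1],-A[2]],1))
def tgt(h,dx=0,dy=0): return W+A[2]*(h+.0294)+A[0]*dx+A[1]*dy
E
python3 - <<'E'
from plan import *
print(W.round(4));print(A.round(3))
for h in(0,.01,.08): print(h,tgt(h).round(4))
p,Rc,s=pose();print(s["joint_pos"]);rel(tgt(.08),RT)
# world yaw first, then tilt about tool y
az=np.degrees(np.arctan2(-A[0,1],-A[0,0]));print("az",az);rel(tgt(.08),down(az))
print((down(az).inv()*RT).as_rotvec(degrees=True))
E
```

```text
[0.5688 0.0124 0.1245]
[[-0.186 -0.908 -0.375]
 [ 0.98  -0.201  0.   ]
 [-0.075 -0.367  0.927]]
0 [0.5666 0.0016 0.1517]
0.01 [ 0.5658 -0.0021  0.161 ]
0.08 [ 0.5606 -0.0278  0.2259]
[-1.04927652  0.27224292  0.32182609  2.01927195 -0.11245822  0.86463144
 -2.38266135]
shift tool [ 209.4  322.9 -196.8] turn deg [ 16.61  17.49 -85.63]
az 78.4
shift tool [ 209.4  322.9 -196.8] turn deg [-4.000e-02 -1.200e-01 -8.678e+01]
[ 1.60008878e-15  2.20000000e+01 -6.40035510e-15]
```

Emit:
drive_tool --deltas '[0, 0, -0.01, 0, 0, 0, 30, 0, 0, -0.03, 0, 0, 0, 30, 0, 0, -0.04, 0, 0, 0, 30, 0, 0, -0.04, 0, 0, 0, 30, 0, 0, -0.04, 0, 0, 0, 30, 0, 0, -0.04, 0, 0, 0, 30, 0, 0, -0.03, 0, 0, 0, 30, 0, 0, -0.01, 0, 0, 0, 30, 0.009, 0.013, 0, 0, 0, 0, 30, 0.02, 0.031, 0, 0, 0, 0, 30, 0.02, 0.031, 0, 0, 0, 0, 30, 0.02, 0.031, 0, 0, 0, 0, 30, 0.02, 0.031, 0, 0, 0, 0, 30, 0.02, 0.031, 0, 0, 0, 0, 30, 0.02, 0.031, 0, 0, 0, 0, 30, 0.02, 0.031, 0, 0, 0, 0, 30, 0.02, 0.031, 0, 0, 0, 0, 30, 0.02, 0.031, 0, 0, 0, 0, 30, 0.02, 0.031, 0, 0, 0, 0, 30, 0, 0, 0, 0, 0, 0, 30]'

```text
time: 7.15
position: [0.5593, -0.0355, 0.2667]
eef_rot: [0.002, 0.997, -0.077, -0.001]
wrist_force: [-0.0, 0.3, -2.1]
finger_gap: 0.558
grasp_force: 41.9
```

Emit:
drive_tool --deltas '[0, 0, 0, 0, 0, -4, 30, 0, 0, 0, 0, 0, -7.5, 30, 0, 0, 0, 0, 0, -7.5, 30, 0, 0, 0, 0, 0, -7.5, 30, 0, 0, 0, 0, 0, -7.5, 30, 0, 0, 0, 0, 0, -7.5, 30, 0, 0, 0, 0, 0, -7.5, 30, 0, 0, 0, 0, 0, -7.5, 30, 0, 0, 0, 0, 0, -7.5, 30, 0, 0, 0, 0, 0, -7.5, 30, 0, 0, 0, 0, 0, -7.5, 30, 0, 0, 0, 0, 0, -7.5, 30, 0, 0, 0, 0, 4, 0, 30, 0, 0, 0, 0, 5, 0, 30, 0, 0, 0, 0, 5, 0, 30, 0, 0, 0, 0, 5, 0, 30, 0, 0, 0, 0, 3, 0, 30, 0, 0, 0, 0, 0, 0, 30]'

```text
time: 8.95
position: [0.558, -0.031, 0.2662]
eef_rot: [-0.121, 0.764, 0.616, 0.147]
wrist_force: [0.2, -1.3, -2.0]
finger_gap: 0.555
grasp_force: 42.0
```

```bash
python3 - <<'E'
from plan import *
p,Rc,s=pose();print(s["time"],p.round(4),np.round(s["joint_pos"],2),s["finger_gap"],s["grasp_force"])
for h in(.08,.0): rel(tgt(h),RT)
img,d,pp=cam("scene");np.savez("scene2.npz",img=img,d=d,**pp)
w,_,_=cam("wrist")
cv2.imwrite("pics/b.png",np.vstack([cv2.resize(img[90:290,230:470],(360,300))[:,:,::-1],cv2.resize(w,(360,225))[:,:,::-1]]))
E
```

```text
8.95 [ 0.558  -0.031   0.2662] [-0.37  0.14  0.65  1.71 -0.48  1.37  0.18] 0.5554230188365887 41.9911926984787
shift tool [-11.7   1.9  38.7] turn deg [ 0.04  0.03 -0.61]
shift tool [-11.6   1.9 118.7] turn deg [ 0.04  0.03 -0.61]
```

View pics/b.png

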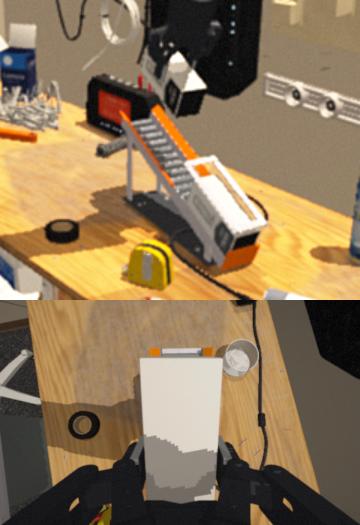

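The scene view (top half) shows the carton held at deck tilt, black end downhill at (188,100). In the wrist view (bottom half) the flares at (155,352) and (207,352) sit evenly about the carton's centre line at 181. I'll lower to about 30 mm and check the sideways position.

Emit:
drive_tool --deltas '[-0.006, 0.001, 0.01, 0, 0, -0.6, 30, -0.0057, 0.0009, 0.02, 0, 0, 0, 30, 0, 0, 0.02, 0, 0, 0, 30, 0, 0, 0.02, 0, 0, 0, 30, 0, 0, 0.015, 0, 0, 0, 30, 0, 0, 0.005, 0, 0, 0, 30, 0, 0, 0, 0, 0, 0, 30]'

```text
time: 9.75
position: [0.566, -0.0058, 0.1798]
eef_rot: [-0.12, 0.759, 0.623, 0.148]
wrist_force: [-0.1, -0.2, -1.8]
finger_gap: 0.555
grasp_force: 42.0
```

```bash
python3 - <<'E'
from plan import *
p,Rc,s=pose();print(s["time"],p.round(4),s["finger_gap"],np.round(s["wrist_force"],1));rel(tgt(0),RT)
B=RT.as_matrix().T
for n in("wrist","top"):
    img,d,pp=cam(n);P,u,v=cloud(d,pp,np.ones(d.shape,bool))
    hsv=cv2.cvtColor(img,cv2.COLOR_RGB2HSV)[v,u].astype(int)
    q=(P-p)@Rc.as_matrix()
    o=(hsv[:,0]<16)&(hsv[:,1]>160)&(hsv[:,2]>100)&(np.abs(q[:,0])<.15)&(np.abs(q[:,1])<.06)&(np.abs(q[:,2])<.1)
    g=q[o];print(n,len(g))
    for lo in(-.08,-.04,0,.04,.07,.09):
        h=g[(g[:,0]>=lo)&(g[:,0]<lo+.03)]
        l,r=h[h[:,1]<0],h[h[:,1]>0]
        if len(l)>4 and len(r)>4: print(" x",lo,len(l),len(r),"outer",l[:,1].min().round(4),r[:,1].max().round(4),"med",np.median(l[:,1]).round(4),np.median(r[:,1]).round(4),"z",h[:,2].min().round(4))
    # carton top in tool frame
    c=q[(np.abs(q[:,1])<.035)&(np.abs(q[:,0])<.09)&(np.abs(q[:,2]+.0286)<.008)&(hsv[:,1]<70)]
    print(" carton",len(c),np.percentile(c,[1,50,99],axis=0).round(4).tolist() if len(c) else "")
    if n=="wrist": cv2.imwrite("pics/w3.png",img[:,:,::-1])
E
```

```text
9.75 [ 0.566  -0.0058  0.1798] 0.5548345190058627 [-0.1 -0.2 -1.8]
shift tool [-3.7 -0.9 28.8] turn deg [0.03 0.04 0.36]
wrist 2143
 x -0.08 80 108 outer -0.0421 0.0413 med -0.0401 0.0385 z 0.034
 x -0.04 7 6 outer -0.0431 0.0237 med -0.0426 0.0233 z -0.0412
 x 0 392 138 outer -0.0437 0.0418 med -0.0404 0.0383 z -0.0815
 x 0.04 292 233 outer -0.0435 0.0421 med -0.04 0.0384 z 0.0342
 x 0.07 109 386 outer -0.0434 0.0421 med -0.0367 0.0356 z 0.0342
 carton 35525 [[-0.0277, -0.0263, -0.0334], [0.0261, -0.0005, -0.0294], [0.0681, 0.0262, -0.0261]]
top 232
 x 0 37 6 outer -0.0432 0.0576 med -0.0371 0.0432 z -0.0658
 x 0.04 35 31 outer -0.0438 0.0418 med -0.0379 0.0365 z 0.0334
 x 0.07 18 29 outer -0.043 0.0408 med -0.0382 0.0346 z 0.0323
 carton 467 [[-0.0586, -0.0268, -0.0341], [0.0323, -0.0, -0.029], [0.0691, 0.0249, -0.0226]]
```

Both views put the rail 0.8 mm to -y, with the carton 29 mm above the deck. I'll lower it.

Emit:
drive_tool --deltas '[-0.002, -0.0008, 0.006, 0, 0, 0, 30, -0.0015, 0, 0.008, 0, 0, 0, 30, 0, 0, 0.007, 0, 0, 0, 30, 0, 0, 0.004, 0, 0, 0, 30, 0, 0, 0.002, 0, 0, 0, 30, 0, 0, 0.001, 0, 0, 0, 30, 0, 0, 0, 0, 0, 0, 30]'

```text
time: 10.55
position: [0.5671, 0.0009, 0.1533]
eef_rot: [-0.119, 0.759, 0.622, 0.149]
wrist_force: [0.4, -0.0, -1.5]
finger_gap: 0.556
grasp_force: 42.0
```

Emit:
drive_tool --deltas '[0, 0, 0.001, 0, 0, 0, 30, 0, 0, 0, 0, 0, 0, 30, 0, 0, 0, 0, 0, 0, 100, 0, 0, 0, 0, 0, 0, 100, 0, 0, 0, 0, 0, 0, 100, 0, 0, 0, 0, 0, 0, 100, 0, 0, 0, 0, 0, 0, 100, 0, 0, 0, 0, 0, 0, 100, 0, 0, -0.01, 0, 0, 0, 100, 0, 0, -0.03, 0, 0, 0, 100, 0, 0, -0.03, 0, 0, 0, 100, 0, 0, -0.03, 0, 0, 0, 100, 0, 0, -0.03, 0, 0, 0, 100, 0, 0, 0, 0, 0, 0, 100]'

```text
time: 11.95
position: [0.5583, -0.0493, 0.2776]
eef_rot: [-0.117, 0.76, 0.622, 0.151]
wrist_force: [0.6, -0.6, 0.5]
finger_gap: 1.001
grasp_force: 0.0
```

```bash
python3 - <<'E'
from plan import *
p,Rc,s=pose();print(s["time"],p.round(4),s["finger_gap"],np.round(s["wrist_force"],1))
O=W+.28*A[0]
for n in("top","scene"):
    img,d,pp=cam(n);P,u,v=cloud(d,pp,np.ones(d.shape,bool));hsv=cv2.cvtColor(img,cv2.COLOR_RGB2HSV)[v,u].astype(int)
    q=(P-O)@A.T
    c=q[(np.abs(q[:,1])<.03)&(np.abs(q[:,2]-.058)<.006)&(q[:,0]>-.37)&(q[:,0]<-.17)&(hsv[:,1]<70)]
    print(n,len(c),np.percentile(c,[1,50,99],axis=0).round(4).tolist() if len(c) else "")
    i=img[130:270,280:450] if n=="scene" else img[130:230,280:450]
    cv2.imwrite(f"pics/e_{n}.png",cv2.resize(i,None,fx=3,fy=3)[:,:,::-1])
a,b=[cv2.imread(f"pics/e_{n}.png") for n in("scene","top")]
cv2.imwrite("pics/e.png",cv2.resize(np.vstack([a,b]),None,fx=.8,fy=.8))
E
```

```text
11.95 [ 0.5583 -0.0493  0.2776] 1.0009477062596994 [ 0.6 -0.6  0.5]
top 319 [[-0.275, -0.0255, 0.0525], [-0.2433, -0.0009, 0.0559], [-0.204, 0.0223, 0.0601]]
scene 443 [[-0.2721, -0.0252, 0.0527], [-0.2253, -0.001, 0.0572], [-0.1786, 0.0255, 0.062]]
```

View pics/e.png

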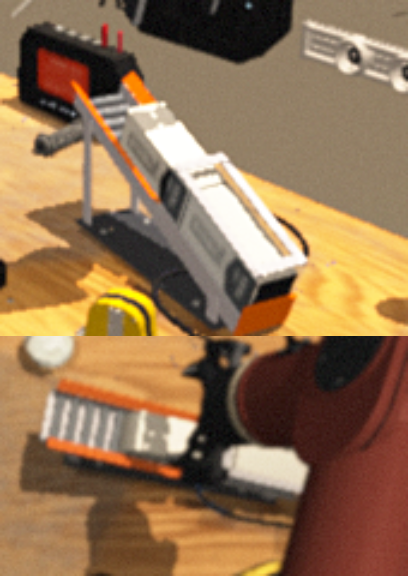

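The carton slid home. Its rear end is at x ≈ -0.274, so its centre is near -0.206, and the picture shows it against the parked one at (185,185) with its black end downhill. The gripper is clear.

```bash
python3 -c "
from station import *
print(close_job())"
```

```text
the job is handed in; nothing more can be done
None
```

The loose carton slid down the rail and rests against the parked one, black end downhill and centre at about x = -0.206 m; the gripper is clear, and I handed the job in at about 12 s without getting a verdict back.

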